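Spin the banjo rim on the truing stand and stop it on the tape

TASK

Flick the banjo rim round on its truing stand with a fingertip so that it runs freely past the red pointer, untouched, for at least five seconds and more than a full turn. Then, while it is still turning, brake it with a fingertip so that it comes to a standstill with the blue tape right at the pointer, and take the hand away. Stop it in one go, without pushing it round to the mark afterwards; keep off the pointer and its post, and leave the things lying about where they are.

Things in the scene. Friction and masses are not known exactly. Their poses are not given: they have to be found in the camera images.
- rim: Banjo rim, 280 mm across, 68 mm high, open inside, standing upright on a free-running turntable: brown wooden shell with a brass ring on top. Origin on the vertical turning axis at its lower edge, 55 mm above the table; x points to the middle of the tape, z up. Wall 20 mm thick (120 to 140 mm from the axis). Inside, low: clamp bar and black knob, top 101 mm above the table.
- rim_centre (a point): Point on the turning axis at the level of the rim's flat, smooth brass top, 123 mm above the table (the 20 mm wide brass ring lies 120 to 140 mm from the axis). A fingertip lowered onto the brass softly (40 mm/s) and pressed with about 5 N stops the rim within a quarter of a second; a hard slap (70 N) can jerk it back some 10 mm.
- shoe (a point): Outer face, mid-height, of one of the 16 steel bracket shoes on the rim's outside, 94 mm above the table, 154 mm from the axis. Shoes stand every 22.5 degrees, at 11.25, 33.75 ... degrees from the tape (this one: 11.25 counter-clockwise). Each is 11 mm wide along the circumference, 22 mm high and stands out 14 mm from the rim. Pushing a shoe sideways turns the rim.
- turntable (a joint): Turning angle of the rim, rad, counter-clockwise from above, counting on over whole turns, no limit. At 0 and multiples of 2 pi the tape's middle is exactly at the pointer. Spin it either way. Inertia about 0.03 kg m2 (varies 15 percent); bearing friction slows it by 0.2 to 0.3 rad/s each second: flicked at 3.2 rad/s it runs five seconds and still has over a full turn left to run.
- tape (a point): Middle of the blue masking tape (30 mm wide, folded over the brass top and 25 mm down the outside), at the outer top edge of the rim, 140 mm from the axis, 123 mm above the table.
- gauge: Fixed pointer. Origin on the turning axis at table level; x points from the axis to the post, z up. Steel post 12 mm thick, 152 mm high, 210 mm from the axis (foot 44 mm across), red clamp block and an 8 mm scriber, level at 118 mm, aimed at the axis. It stands on a plywood board 160 mm wide, 12 mm thick, from 100 mm behind the axis to 235 mm on the post's side.
- pointer_tip (a point): Sharp red tip of the pointer, 118 mm above the table, 146 mm from the turning axis (6 mm off the outside of the brass ring).
- tape_roll: Roll of blue masking tape lying flat, 110 mm across, 30 mm high, origin at the centre of its underside; bystander.
- glue: White glue bottle with a red cap, 54 mm across, 130 mm high, origin at the centre of its underside; bystander.
- jar: Small amber jar with a brass lid, 66 mm across, 75 mm high, origin at the centre of its underside; bystander.
- hammer: Small fret hammer with black handle and brass head, 240 mm long, lying along its own x, origin near its middle on the underside; bystander.

How it is judged:
On the way, in this order (a step that is already met when the one before it is completed fails the run):
1. flicked: the rim runs freely, untouched by the robot, for five seconds and so for a full turn (angular speed of rim above 0.85 rad/s and contact force between each of the fingers, the arm and rim below 0.05 N), for 5 s.
2. a fingertip brakes the rim while it is still turning (angular speed of rim above 0.1 rad/s and contact force between the fingers and rim above 0.3 N).
At the end, for the whole second after the job is handed in: the rim stands still (under 0.03 rad/s) with the pointer at the tape: middle of the tape within 16.5 mm of the pointer's tip seen from above, i.e. the tip faces the 30 mm wide tape (about 15 mm to either side) (horizontal distance between tape and pointer_tip below 0.0165 m and angular speed of rim below 0.03 rad/s); the robot touches nothing.
It fails at once if the rim, once it has gone round, is held or pushed at standstill away from the mark ((value of joint turntable above 7.2 rad or value of joint turntable below -1 rad) and angular speed of rim below 0.03 rad/s and contact force between the fingers and rim above 0.3 N and horizontal distance between tape and pointer_tip above 0.018 m).
It fails at once if the robot touches the pointer or its post (contact force between any of the fingers, the arm and gauge above 0.5 N).
It fails at once if a bystander is moved or lifted by more than 20 mm (distance of any of tape_roll, glue, jar, hammer from where it was at the start of the episode above 0.02 m).
It also fails if it takes over 61 s, if anything falls off the work surface, if the arm or the gripper's body presses on something with over 40 N, if the wrist force passes 120 N, or if a joint passes its speed limit or range.

ROBOT

A 6-joint arm with a two-finger parallel gripper is mounted at the origin on the work surface. World frame = base frame: x ahead of the robot, y to its left, z up, the work surface at z = 0. Lengths are in m, angles in rad, forces in N, time in s.
With the tool pointing down it reaches from about 0.25 to 0.775 m from the base axis. Payload 4 kg.
Tool frame: the origin (TCP) lies on the centre line of the jaws, within the pads' length; the fingertips stand 8 mm ahead of it and the grasp point (between the pads) lies 11 mm behind it; z points along the fingers, y is the direction in which the jaws open and shut (so a half turn about z gives the same grasp; the last joint's range is limited). The gripper opens to 94 mm and grips with 3 to 60 N. Pads are 16 mm wide; open, the fingers measure 119 mm over their backs; the gripper's body (75 mm by 177 mm) begins 78 mm behind the grasp point.
Start: joints at [-1.299, 0.087, 1.371, -0, 1.684, -0.103], TCP at [0.201, -0.512, 0.214] pointing down, gripper open.
Joint ranges: [-3.1, 3.1], [-0.76, 2.03], [0.27, 2.55], [-1.08, 4.22], [0.17, 2.65], [-2.57, 2.57]. Speed limits (rad/s): [2.79, 2.79, 3.14, 3.14, 3.14, 3.14].

INTERFACE

Orientations are given as [roll, pitch, yaw] about the fixed x, y, z axes, in that order (R = Rz(yaw) Ry(pitch) Rx(roll)).
In Python, from bench import * gives the robot as it stands.
- The arm moves only by the tool step_arm, never from a script. Its argument "steps" is a list of rows, each an object of numbers: "jaw": the opening, from 0 (shut) to 1 (fully open); "tx", "ty", "tz": the shift along the tool's x, y, z in m; "ax", "ay", "az": the turn, a rotation vector about the tool's x, y, z in rad. In form: [{"jaw": .., "tx": .., "ty": .., "tz": .., "ax": .., "ay": .., "az": ..}, ...]. A call has 1 to 8 rows; each row is the pose to reach, as a shift and turn from the pose measured when the call began, along the tool's axes at that moment; what a row does not reach only later rows make up. A row lasts 1/10 s, in which the tool goes at most 50 mm and 8.59 degrees, less where a joint would pass 70% of its speed; a pose out of reach is approached as far as the arm can. A call with a gripper value outside its range is refused whole. The fingers move at their own pace and stop on an object; the grip force is fixed at half the most. Time passes only in rows, so rows that repeat a pose let the fingers close. It gives the time, the measured TCP pose, the force and the opening at its end, in the units of the state.
- get_obs(): the state, without advancing time (a new reading comes with each control period).
- snapshot(name): name is "scene" or "top"; returns (picture, depth): 384x512x3 uint8, red, green, blue; 384x512 float32, m along the optical axis (not along the pixel's ray), 0 where there is no reading.
- camera_model(name): a dict with "intrinsics" (3x3 intrinsics, pixels), "origin" and "orientation" of the camera in the world. Camera axes: x right, y down, z forward; pixel columns grow to the right and rows downward; lengths in m; the calibration is good to about 2 mm. A picture is of the moment at which its call begins. camera_model takes no time and is no camera call.
- close_job(): hands the job in, once; it reports no verdict.
Trained networks look in the newest picture that a camera, given by its name, has taken for a name from the list of things; names that differ only in an ending like _2 or _b are one class to them, and where a whole thing is asked for, a point or a joint stands for the part that bears it (a point fixed in the world has none). Each returns a list of dicts, best first, with "confidence" (0 to 1); they miss things now and then, are a little off and sometimes report something else, mostly with a low value. They report only what shows in the picture. A call takes as long as a camera call.
- silhouettes(camera, query): "pixels" (384x512 bool, what is visible of it) and "rect" ([left, top, right, bottom] in pixels, round what is visible of it).
The state is a dict: "time": time; "joint_positions": joint angles; "qvel": joint speeds; "joint_torque": joint torques, N m; "tool_pos": TCP position; "ee_rot": TCP orientation; "wrist_force": force on the tool from outside, world axes, zero at the start; "wrist_torque": the same for the moment, N m; "width": finger opening in m.
Only numpy, scipy, OpenCV 4.12 (cv2) and the standard library are available. Lean on these libraries where they do the work, as an engineer would, in place of code of your own. Each camera call takes 0.05 s, during which the arm holds its last target. There are 200 camera calls.

## Working session

There is one attempt and no reset: what is moved stays moved. The work goes in short steps, Python scripts to look and compute and a tool call to move; the robot and the scene stay as the last step left them, time stands still between calls to the robot, and variables do not carry over. Pictures are saved under pics/ and viewed, about 8 in all and at most 12, crops included, and the job is handed in when it is done.

Besides the shell and the picture viewer there is one more tool, called as name(argument=value, ...) on one line, values as JSON. step_arm: Moves the arm, as the interface text tells. Its arguments: {"type":"object","properties":{"steps":{"type":"array"}},"required":["steps"]}

```bash
mkdir -p pics
cat > h.py <<'E'
from bench import *
import numpy as np, cv2
def save(n,img): cv2.imwrite('pics/'+n+'.png', img[:,:,::-1])
def cam(c):
    m=camera_model(c); K=np.array(m['intrinsics']); o=np.array(m['origin']); R=np.array(m['orientation'])
    if R.shape==(3,):
        from scipy.spatial.transform import Rotation as Ro; R=Ro.from_euler('xyz',R).as_matrix()
    return K,o,R
def cloud(c,depth):
    K,o,R=cam(c); v,u=np.mgrid[:depth.shape[0],:depth.shape[1]]
    p=np.stack([(u-K[0,2])/K[0,0]*depth,(v-K[1,2])/K[1,1]*depth,depth],-1)
    return p@R.T+o
E
python3 - <<'E'
from h import *
a,d=snapshot('top'); b,e=snapshot('scene')
save('top0',a); save('scene0',b); np.savez('s0.npz',a=a,d=d,b=b,e=e)
print(camera_model('top'),camera_model('scene')['origin'])
print(get_obs())
E
```

```text
{'intrinsics': array([[453.11038483,   0.        , 250.8988064 ],
       [  0.        , 453.11038483, 198.18899819],
       [  0.        ,   0.        ,   1.        ]]), 'origin': array([ 0.34423165, -0.05129762,  1.55364122]), 'orientation': array([-3.00140117,  0.01150874, -1.54167153])} [ 1.21331121 -0.60758049  0.69115984]
{'time': 0.1, 'joint_positions': array([-1.29904826e+00,  8.79130015e-02,  1.37206396e+00, -2.76767797e-05,
        1.68356799e+00, -1.03087190e-01]), 'qvel': array([ 7.74304668e-05, -1.12995628e-03, -3.93659556e-03,  6.83472737e-04,
        3.77059964e-04,  4.88899404e-05]), 'joint_torque': array([ 1.96373934e-03, -3.41253161e+01, -3.03301299e+01,  7.20231584e-02,
        3.04204028e-02, -1.01258213e-04]), 'tool_pos': array([ 0.20123638, -0.51137482,  0.21242361]), 'ee_rot': array([-3.13964788e+00, -1.73540152e-04,  3.74832005e-01]), 'wrist_force': array([ 0.0829468 ,  0.23143603, -0.38973699]), 'wrist_torque': array([-0.00188113, -0.01239188,  0.01757143]), 'width': 0.09405393595946429}
```

View pics/top0.png

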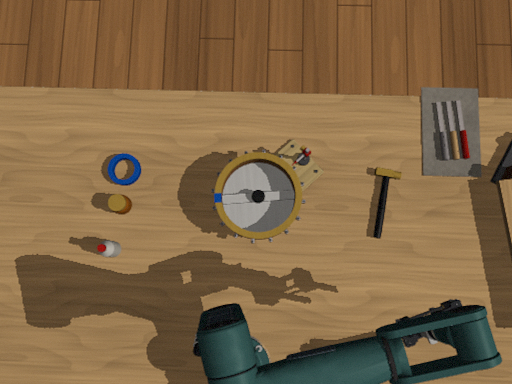

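View pics/scene0.png

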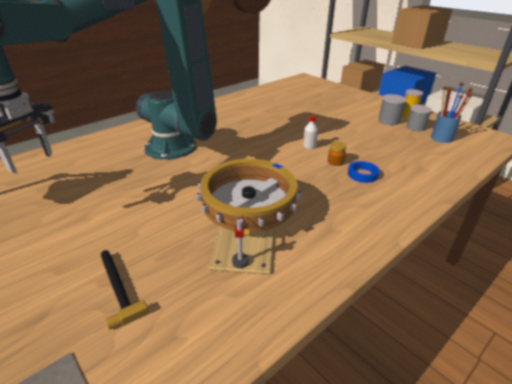

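The top view shows the rim centred at about (258,196), with the tape on its left at (218,198) and the post and pointer at upper right, about (303,158). The glue, jar and roll are far left and the hammer is on the right at (380,200). Next I'll measure these.

```bash
cat >> h.py <<'E'
def onplane(c,uv,z):
    K,o,R=cam(c); uv=np.atleast_2d(uv).astype(float)
    r=np.c_[(uv[:,0]-K[0,2])/K[0,0],(uv[:,1]-K[1,2])/K[1,1],np.ones(len(uv))]@R.T
    return o+r*((z-o[2])/r[:,2])[:,None]
def blue(a):
    h=cv2.cvtColor(a,cv2.COLOR_RGB2HSV); return (h[...,0]>100)&(h[...,0]<130)&(h[...,1]>120)&(h[...,2]>50)
def red(a):
    h=cv2.cvtColor(a,cv2.COLOR_RGB2HSV); return ((h[...,0]<6)|(h[...,0]>172))&(h[...,1]>150)&(h[...,2]>70)
E
python3 - <<'E'
from h import *
from scipy.optimize import least_squares
s=np.load('s0.npz'); a,d,b,e=s['a'],s['d'],s['b'],s['e']
for c,dd,im in (('top',d,a),('scene',e,b)):
    P=cloud(c,dd)
    c0=onplane('top',[[258,196]],.123)[0]
    r=np.hypot(P[...,0]-c0[0],P[...,1]-c0[1])
    m=(abs(P[...,2]-.123)<.006)&(r<.16)&(r>.1)
    q=P[m]
    f=least_squares(lambda x:np.maximum(0,abs(np.hypot(q[:,0]-x[0],q[:,1]-x[1])-.13)-.008),c0[:2],loss='soft_l1',f_scale=.003)
    C=f.x; print(c,m.sum(),c0,C,np.median(q[:,2]), np.percentile(np.hypot(*(q[:,:2]-C).T),[2,50,98]))
    r=np.hypot(P[...,0]-C[0],P[...,1]-C[1])
    mb=blue(im)&(r<.16)&(r>.11); print('tape',mb.sum(),P[mb].mean(0) if mb.any() else '', [np.degrees(np.arctan2(P[mb][:,1]-C[1],P[mb][:,0]-C[0])).round(1)[:20]])
    mr=red(im)&(r<.26)&(r>.13)&(P[...,2]>.1); q=P[mr]; print('red',mr.sum(),q.mean(0), np.degrees(np.arctan2(q[:,1]-C[1],q[:,0]-C[0])).round(1))
    print('r',np.hypot(q[:,0]-C[0],q[:,1]-C[1]).round(3), q[:,2].round(3))
a2,_=snapshot('top')
for n in ('tape_roll','glue','jar','hammer','gauge','rim'):
    for D in silhouettes('top',n)[:2]:
        m=D['pixels']; print(n,round(D['confidence'],2),D['rect'],cloud('top',d)[m].mean(0).round(3))
g=a[110:290,160:350]; save('crop0',cv2.resize(g,None,fx=4,fy=3.3,interpolation=cv2.INTER_CUBIC))
E
```

```text
top 1612 [ 0.55324113 -0.0514032   0.123     ] [ 0.55729999 -0.04980144] 0.12225009665448516 [0.11894546 0.12960526 0.13960323]
tape 60 [0.54557789 0.07876724 0.12119454] [array([89.1, 89.1, 90.5, 90.5, 90.6, 90.1, 90.5, 90.1, 90.4, 91.9, 91.6,
       92. , 92.1, 92.2, 92. , 92. , 93.3, 93.2, 93.2, 93.2])]
red 23 [ 0.67809155 -0.1939385   0.18920314] [ -44.3  -44.2  -48.   -48.4  -46.6  -48.7  -49.2  -46.9  -47.7  -48.8
  -49.2  -49.5  -47.5  -48.3  -49.   -49.3 -179.6  -48.9  -49.5  -49.7
  -46.1  -46.4  -47. ]
r [0.213 0.205 0.218 0.221 0.204 0.215 0.217 0.205 0.205 0.211 0.214 0.218
 0.203 0.204 0.205 0.209 0.213 0.202 0.204 0.21  0.164 0.158 0.161] [0.127 0.122 0.129 0.125 0.137 0.132 0.132 0.125 0.134 0.131 0.126 0.12
 0.124 0.13  0.135 0.127 1.554 0.126 0.128 0.117 0.121 0.127 0.124]
scene 1489 [ 0.55324113 -0.0514032   0.123     ] [ 0.55789969 -0.05180452] 0.12317528691666535 [0.11798662 0.12976347 0.14067814]
tape 16 [0.54499513 0.07811393 0.1242747 ] [array([99.7, 98.8, 99.4, 98.6, 97.4, 96.4, 95.3, 96.7, 96.5, 94.5, 94.1,
       94. , 92.1, 93.2, 92.9, 91.2])]
red 54 [ 0.70
[... 880 characters left out ...]
 0.121 0.124 0.119 0.118 0.119
 0.12  0.121 0.122 0.12  0.116 0.115 0.116 0.117 0.116 0.116 0.116 0.112
 0.112 0.113 0.113 0.112 0.113 0.114]
tape_roll 0.6 [106.9, 157.5, 139.3, 183.3] [0.644 0.415 0.026]
tape_roll 0.18 [210.6, 138.6, 323.1, 242.9] [ 0.578 -0.071  0.079]
glue 0.76 [95.5, 240.0, 121.2, 257.8] [0.375 0.431 0.075]
jar 0.58 [108.3, 194.2, 129.6, 216.9] [0.522 0.41  0.067]
jar 0.37 [372.9, 167.3, 404.0, 237.0] [ 0.573 -0.473  0.03 ]
hammer 0.77 [373.6, 167.7, 404.2, 240.5] [ 0.577 -0.473  0.029]
hammer 0.24 [214.0, 151.2, 304.6, 247.8] [ 0.56  -0.05   0.086]
gauge 0.59 [296.1, 148.0, 312.5, 168.8] [ 0.696 -0.198  0.082]
rim 0.72 [216.6, 149.7, 302.9, 244.8] [ 0.561 -0.05   0.086]
```

View pics/crop0.png

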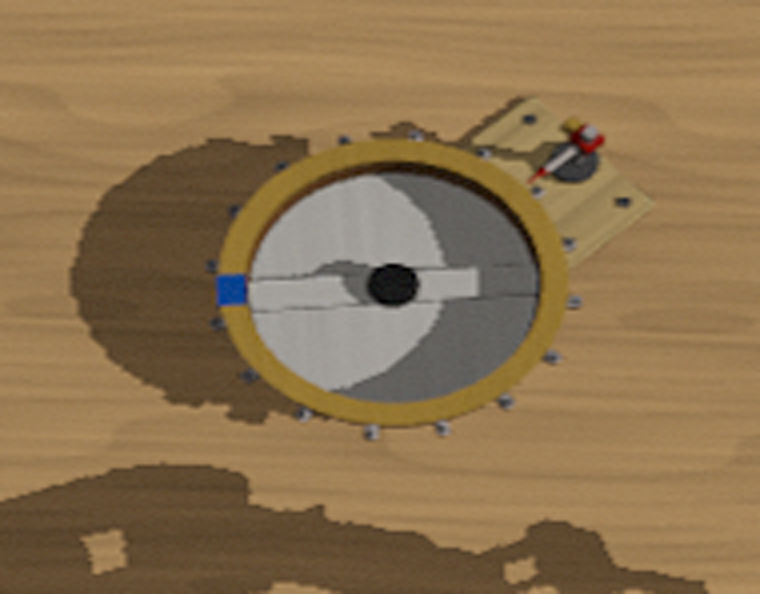

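```bash
cat >> h.py <<'E'
def fitC(c,a,d):
    from scipy.optimize import least_squares
    P=cloud(c,d); v,u=np.nonzero((abs(P[...,2]-.123)<.005)&(abs(np.hypot(P[...,0]-.557,P[...,1]+.051)-.13)<.015))
    q=onplane(c,np.c_[u,v],.123)[:,:2]
    return least_squares(lambda x:np.maximum(0,abs(np.hypot(*(q-x[:2]).T)-.13)-.007),[.557,-.051],loss='soft_l1',f_scale=.002).x
def tapeang(c,a,C):
    v,u=np.nonzero(blue(a)); 
    if len(u)==0: return None,0
    q=onplane(c,np.c_[u,v],.123)[:,:2]-C; r=np.hypot(*q.T); m=(r>.119)&(r<.141); q=q[m]
    if len(q)<5: return None,len(q)
    n=q/np.hypot(*q.T)[:,None]; z=n.mean(0); return np.arctan2(z[1],z[0]),len(q)
E
python3 - <<'E'
from h import *
s=np.load('s0.npz')
for c,a,d in (('top',s['a'],s['d']),('scene',s['b'],s['e'])):
    C=fitC(c,a,d); t,n=tapeang(c,a,C); print(c,C,'tape',np.degrees(t),n)
    v,u=np.nonzero(red(a)); q=onplane(c,np.c_[u,v],.118)[:,:2]-C; r=np.hypot(*q.T); m=(r<.2)&(r>.14)
    for x in sorted(zip(r[m].round(4),np.degrees(np.arctan2(q[m,1],q[m,0])).round(1),u[m],v[m]))[:14]: print(*x)
for uv in ([292.75,164.8],): 
    q=onplane('top',[uv],.118)[0,:2]-fitC('top',s['a'],s['d']); print(np.hypot(*q),np.degrees(np.arctan2(q[1],q[0])))
b=s['b'][150:285,180:320]; save('crop1',cv2.resize(b,None,fx=5,fy=4.4,interpolation=cv2.INTER_CUBIC))
E
```

```text
top [ 0.55717258 -0.04975008] tape 95.24096804422247 58
0.1598 -46.0 294 162
0.1622 -46.8 295 162
0.1645 -45.9 295 161
scene [ 0.5585797  -0.05226755] tape 96.51184572664825 16
0.1899 -44.1 243 227
0.1957 -49.8 235 228
0.1975 -44.7 242 229
0.199 -48.9 236 229
0.1994 -49.6 235 229
0.15061436029889097 -47.532776351282855
```

View pics/crop1.png

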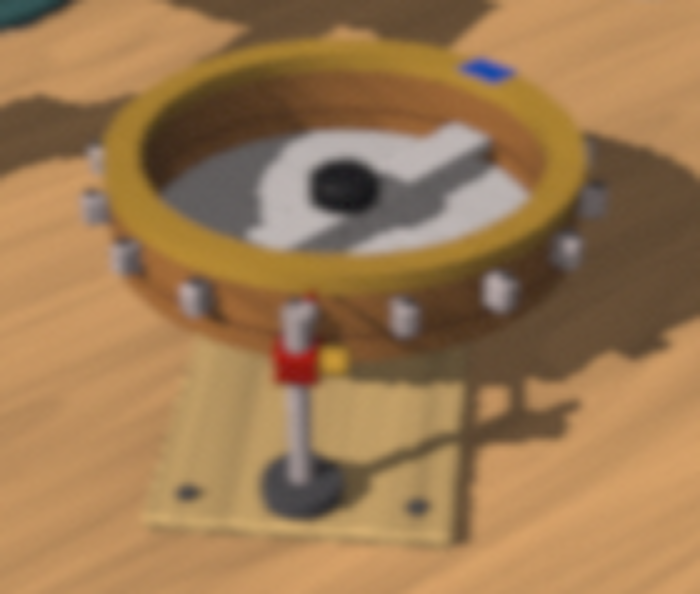

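The scene crop shows the tape at the back, about (277,166), and the pointer in front at about (241,219), at -46.5° ±1. The tape is at 95.5°, so the turntable reads about 2.47 rad. Spinning clockwise puts a tape pass about 14.7 rad after the flick, which fits well. I'll first move above the near brass with the fingers shut, to calibrate the touch.

step_arm(steps=[{"jaw": 0, "tx": 0.379, "ty": -0.345, "tz": 0.05, "az": 0.375}, {"jaw": 0, "tx": 0.379, "ty": -0.345, "tz": 0.05, "az": 0.375}, {"jaw": 0, "tx": 0.379, "ty": -0.345, "tz": 0.05, "az": 0.375}, {"jaw": 0, "tx": 0.379, "ty": -0.345, "tz": 0.05, "az": 0.375}, {"jaw": 0, "tx": 0.379, "ty": -0.345, "tz": 0.05, "az": 0.375}, {"jaw": 0, "tx": 0.379, "ty": -0.345, "tz": 0.05, "az": 0.375}, {"jaw": 0, "tx": 0.379, "ty": -0.345, "tz": 0.05, "az": 0.375}, {"jaw": 0, "tx": 0.379, "ty": -0.345, "tz": 0.05, "az": 0.375}])

```text
invalid input
```

step_arm(steps=[{"jaw": 0, "tx": 0.379, "ty": -0.345, "tz": 0.05, "ax": 0, "ay": 0, "az": 0.375}, {"jaw": 0, "tx": 0.379, "ty": -0.345, "tz": 0.05, "ax": 0, "ay": 0, "az": 0.375}, {"jaw": 0, "tx": 0.379, "ty": -0.345, "tz": 0.05, "ax": 0, "ay": 0, "az": 0.375}, {"jaw": 0, "tx": 0.379, "ty": -0.345, "tz": 0.05, "ax": 0, "ay": 0, "az": 0.375}, {"jaw": 0, "tx": 0.379, "ty": -0.345, "tz": 0.05, "ax": 0, "ay": 0, "az": 0.375}, {"jaw": 0, "tx": 0.379, "ty": -0.345, "tz": 0.05, "ax": 0, "ay": 0, "az": 0.375}, {"jaw": 0, "tx": 0.379, "ty": -0.345, "tz": 0.05, "ax": 0, "ay": 0, "az": 0.375}, {"jaw": 0, "tx": 0.379, "ty": -0.345, "tz": 0.05, "ax": 0, "ay": 0, "az": 0.375}])

```text
time: 1.25
tool_pos: [0.3774, -0.1536, 0.1749]
ee_rot: [3.141, -0.001, -0.001]
wrist_force: [0.6, -0.2, 0.1]
width: 0.0334
```

step_arm(steps=[{"jaw": 0, "tx": 0.05, "ty": -0.103, "tz": 0.035, "ax": 0, "ay": 0, "az": 0}, {"jaw": 0, "tx": 0.05, "ty": -0.103, "tz": 0.035, "ax": 0, "ay": 0, "az": 0}, {"jaw": 0, "tx": 0.05, "ty": -0.103, "tz": 0.035, "ax": 0, "ay": 0, "az": 0}, {"jaw": 0, "tx": 0.05, "ty": -0.103, "tz": 0.035, "ax": 0, "ay": 0, "az": 0}, {"jaw": 0, "tx": 0.05, "ty": -0.103, "tz": 0.035, "ax": 0, "ay": 0, "az": 0}, {"jaw": 0, "tx": 0.05, "ty": -0.103, "tz": 0.035, "ax": 0, "ay": 0, "az": 0}])

```text
time: 1.85
tool_pos: [0.4275, -0.0517, 0.1405]
ee_rot: [3.14, -0.002, -0.002]
wrist_force: [-0.5, -0.5, 0.2]
width: 0.0004
```

Run:
```python
from h import *
o=get_obs(); print(o['time'],o['tool_pos'],o['ee_rot'],o['wrist_force'],o['width'],o['qvel'])
a,d=snapshot('top'); C=fitC('top',a,d); print(C,tapeang('top',a,C)); save('top1',a)
```

```text
1.85 [ 0.42751576 -0.05165691  0.14052916] [ 3.14015118e+00 -2.20482624e-03 -1.99833484e-03] [-0.47535    -0.52079415  0.19985876] 0.0004181625462437581 [-0.01199228 -0.00397812  0.00053169  0.00347237 -0.00029597  0.00116313]
[ 0.5568114  -0.04964309] (np.float64(1.6595628093144388), 58)
```

step_arm(steps=[{"jaw": 0, "tx": 0, "ty": 0, "tz": 0.004, "ax": 0, "ay": 0, "az": 0}, {"jaw": 0, "tx": 0, "ty": 0, "tz": 0.008, "ax": 0, "ay": 0, "az": 0}, {"jaw": 0, "tx": 0, "ty": 0, "tz": 0.011, "ax": 0, "ay": 0, "az": 0}])

```text
time: 2.2
tool_pos: [0.4275, -0.0527, 0.1311]
ee_rot: [3.139, -0.003, -0.004]
wrist_force: [-6.2, 0.3, 19.1]
width: 0.0005
```

step_arm(steps=[{"jaw": 0, "tx": 0, "ty": 0, "tz": 0.001, "ax": 0, "ay": 0, "az": 0}, {"jaw": 0, "tx": 0, "ty": 0, "tz": 0.001, "ax": 0, "ay": 0, "az": 0}])

```text
time: 2.4
tool_pos: [0.4275, -0.0534, 0.1312]
ee_rot: [3.138, -0.004, -0.005]
wrist_force: [-2.2, -0.5, 6.7]
width: 0.0004
```

step_arm(steps=[{"jaw": 0, "tx": 0, "ty": 0, "tz": -0.02, "ax": 0, "ay": 0, "az": 0}, {"jaw": 0, "tx": -0.015, "ty": 0.04, "tz": -0.02, "ax": 0, "ay": 0, "az": 0}, {"jaw": 0, "tx": -0.015, "ty": 0.074, "tz": -0.02, "ax": 0, "ay": 0, "az": -0.004}, {"jaw": 0, "tx": -0.015, "ty": 0.074, "tz": -0.02, "ax": 0, "ay": 0, "az": -0.004}, {"jaw": 0, "tx": -0.015, "ty": 0.074, "tz": -0.02, "ax": 0, "ay": 0, "az": -0.004}])

```text
time: 2.9
tool_pos: [0.4117, -0.1276, 0.151]
ee_rot: [3.139, -0.003, -0.003]
wrist_force: [0.6, 0.4, 0.2]
width: 0.0004
```

Run:
```python
from h import *
o=get_obs(); print(o['time'],o['tool_pos'],o['ee_rot'])
a,d=snapshot('top'); C=fitC('top',a,d); print(C,tapeang('top',a,C)); save('top2',cv2.resize(a[130:300,160:350],None,fx=4,fy=3.5,interpolation=cv2.INTER_CUBIC))
```

```text
2.9 [ 0.41172676 -0.1275694   0.15097108] [ 3.13948105e+00 -3.21306082e-03 -3.05081854e-03]
[ 0.55684266 -0.04982976] (np.float64(1.663643775367477), 56)
```

View pics/top2.png

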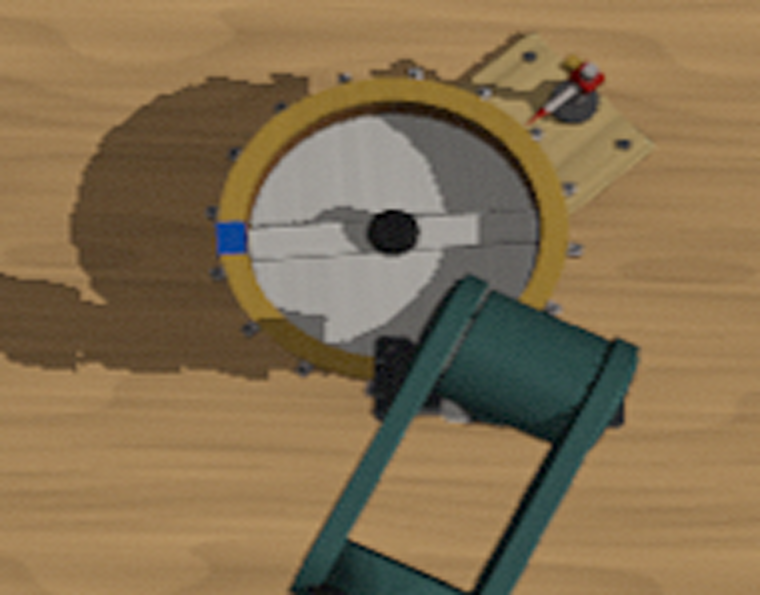

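The tape is unmoved, at the left, around (231,239) in the crop. The arm is on the near right side and clear of the pointer. Now I'll lower into the gap between the shoes.

step_arm(steps=[{"jaw": 0, "tx": 0.0005, "ty": -0.0015, "tz": 0.03, "ax": 0, "ay": 0, "az": 0}, {"jaw": 0, "tx": 0.0005, "ty": -0.0015, "tz": 0.057, "ax": 0, "ay": 0, "az": 0}, {"jaw": 0, "tx": 0.0005, "ty": -0.0015, "tz": 0.057, "ax": 0, "ay": 0, "az": 0}])

```text
time: 3.25
tool_pos: [0.4096, -0.1232, 0.0899]
ee_rot: [-3.14, 0.005, -0.0]
wrist_force: [-0.2, -0.5, -0.2]
width: 0.0002
```

step_arm(steps=[{"jaw": 0, "tx": 0.002, "ty": -0.005, "tz": -0.002, "ax": 0, "ay": 0, "az": 0}, {"jaw": 0, "tx": 0.002, "ty": -0.008, "tz": -0.002, "ax": 0, "ay": 0, "az": 0}, {"jaw": 0, "tx": 0.002, "ty": -0.01, "tz": -0.002, "ax": 0, "ay": 0, "az": 0}, {"jaw": 0, "tx": 0.002, "ty": -0.01, "tz": -0.002, "ax": 0, "ay": 0, "az": 0}])

```text
time: 3.65
tool_pos: [0.4124, -0.1131, 0.0931]
ee_rot: [-3.141, 0.003, 0.001]
wrist_force: [-0.5, 0.4, 0.6]
width: 0.0005
```

Run:
```python
from h import *
o=get_obs(); print(o['time'],o['tool_pos'],o['ee_rot'],o['wrist_force'])
a,d=snapshot('top'); print(tapeang('top',a,np.array([.5568,-.0497])))
```

```text
3.65 [ 0.41243496 -0.11309733  0.09314129] [-3.14052411e+00  2.73183409e-03  8.04381428e-04] [-0.45656182  0.37868974  0.56765815]
(np.float64(1.6541141588710113), 61)
```

step_arm(steps=[{"jaw": 0, "tx": -0.0045, "ty": -0.025, "tz": 0, "ax": 0, "ay": 0, "az": 0}, {"jaw": 0, "tx": -0.0085, "ty": -0.072, "tz": 0, "ax": 0, "ay": 0, "az": 0}, {"jaw": 0, "tx": -0.01, "ty": -0.121, "tz": 0, "ax": 0, "ay": 0, "az": 0}, {"jaw": 0, "tx": -0.04, "ty": -0.157, "tz": 0, "ax": 0, "ay": 0, "az": 0}, {"jaw": 0, "tx": -0.065, "ty": -0.175, "tz": -0.03, "ax": 0, "ay": 0, "az": 0}, {"jaw": 0, "tx": -0.065, "ty": -0.175, "tz": -0.07, "ax": 0, "ay": 0, "az": 0}])

```text
time: 4.3
tool_pos: [0.3432, 0.0636, 0.1619]
ee_rot: [-3.14, 0.009, 0.005]
wrist_force: [0.0, 0.2, 0.3]
width: 0.0005
```

```bash
cat > trk.py <<'E'
from h import *
import sys,json
C=np.array([.5568,-.0497])
def go(n,c='top'):
    f=open('trk.txt','a')
    for i in range(n):
        t=get_obs()['time']; a,d=snapshot(c); x,k=tapeang(c,a,C)
        if x is not None and k>25: f.write(f'{t} {x}\n'); 
        print(round(t,3),x,k)
    f.close(); o=get_obs(); print(o['time'],o['tool_pos'],o['wrist_force'])
def fit():
    from scipy.optimize import least_squares
    D=np.loadtxt('trk.txt'); t,x=D.T; t0=t[0]
    best=None
    for w in (2.2,2.5,2.8,3.1,3.4,3.7,4.0):
      for dec in (.2,.25,.3):
        def mod(p): return p[0]-p[1]*(t-t0)+.5*p[2]*(t-t0)**2
        def res(p): r=x-mod(p); return np.r_[np.angle(np.exp(1j*r))/.01,(p[2]-.25)/.05]
        s=least_squares(res,[x[0],w,dec],loss='soft_l1')
        if best is None or s.cost<best.cost: best=s
    p=best.x; print('fit',p,'cost',best.cost,'res',(res:=np.angle(np.exp(1j*(x-(p[0]-p[1]*(t-t0)+.5*p[2]*(t-t0)**2))))).round(3)[-8:])
    P=np.radians(-46.5)
    for k in range(8):
        th=P-2*np.pi*k; disc=p[1]**2-2*p[2]*(p[0]-th)
        if disc>0 and p[0]>th: print('pass',k,'t=',t0+(p[1]-disc**.5)/p[2],'w=',disc**.5)
    return p,t0
if __name__=='__main__':
    go(int(sys.argv[1])); fit()
E
rm -f trk.txt; python3 trk.py 4
```

```text
4.3 -0.2675068742103736 58
4.35 -0.4427609338941466 56
4.4 -0.6219797180726965 58
4.45 -0.7901456524646355 60
4.5 [0.34828076 0.06169794 0.16480766] [ 0.63207438 -0.85732707 -0.06235045]
fit [-0.26818353  3.51282399  0.25017339] cost 0.09641422369656949 res [ 0.001  0.001 -0.004  0.002]
pass 0 t= 4.455550396303761 w= 3.4739094189094715
pass 1 t= 6.400429080643596 w= 2.987352517654288
pass 2 t= 8.73115156461482 w= 2.4042677635161365
pass 3 t= 11.85085215413564 w= 1.6238016789714047
```

step_arm(steps=[{"jaw": 0, "tx": 0.08, "ty": 0.113, "tz": 0.01, "ax": 0, "ay": 0, "az": 0}, {"jaw": 0, "tx": 0.08, "ty": 0.113, "tz": 0.01, "ax": 0, "ay": 0, "az": 0}, {"jaw": 0, "tx": 0.08, "ty": 0.113, "tz": 0.01, "ax": 0, "ay": 0, "az": 0}, {"jaw": 0, "tx": 0.08, "ty": 0.113, "tz": 0.015, "ax": 0, "ay": 0, "az": 0}, {"jaw": 0, "tx": 0.08, "ty": 0.113, "tz": 0.015, "ax": 0, "ay": 0, "az": 0}, {"jaw": 0, "tx": 0.08, "ty": 0.113, "tz": 0.015, "ax": 0, "ay": 0, "az": 0}])

```text
time: 5.1
tool_pos: [0.4273, -0.0506, 0.1486]
ee_rot: [-3.139, 0.002, 0.001]
wrist_force: [-0.5, 0.3, 0.6]
width: 0.0006
```

```bash
python3 trk.py 10
```

```text
5.1 None 0
5.15 None 0
5.2 None 0
5.25 None 0
5.3 None 0
5.35 2.2884051848733424 16
5.4 2.1952223207898256 49
5.45 2.0285842810775865 54
5.5 1.8588857109192791 54
5.55 1.6896427630278836 56
5.6 [ 0.42839011 -0.0510349   0.14996988] [ 0.77442123 -0.00910151  0.07552301]
fit [-0.26178233  3.60622844  0.23001868] cost 0.7531543525703046 res [-0.006 -0.001 -0.001  0.01   0.002  0.002 -0.001 -0.004]
pass 0 t= 4.453205843488424 w= 3.570988237850656
pass 1 t= 6.325630070028954 w= 3.140295688215962
pass 2 t= 8.499534762710866 w= 2.6402569996096585
pass 3 t= 11.196023936009817 w= 2.0200141184030933
pass 4 t= 15.235533207168128 w= 1.0908515266102246
```

step_arm(steps=[{"jaw": 0, "tx": 0, "ty": 0, "tz": 0.006, "ax": 0, "ay": 0, "az": 0}, {"jaw": 0, "tx": 0, "ty": 0, "tz": 0.011, "ax": 0, "ay": 0, "az": 0}, {"jaw": 0, "tx": 0, "ty": 0, "tz": 0.011, "ax": 0, "ay": 0, "az": 0}, {"jaw": 0, "tx": 0, "ty": 0, "tz": 0.011, "ax": 0, "ay": 0, "az": 0}, {"jaw": 0, "tx": 0, "ty": 0, "tz": 0.011, "ax": 0, "ay": 0, "az": 0}, {"jaw": 0, "tx": 0, "ty": 0, "tz": 0.011, "ax": 0, "ay": 0, "az": 0}, {"jaw": 0, "tx": 0, "ty": 0, "tz": 0.011, "ax": 0, "ay": 0, "az": 0}, {"jaw": 0, "tx": 0, "ty": 0, "tz": 0.011, "ax": 0, "ay": 0, "az": 0}])

```text
time: 6.4
tool_pos: [0.4285, -0.051, 0.1391]
ee_rot: [-3.141, -0.001, 0.001]
wrist_force: [-0.7, -0.5, 0.7]
width: 0.0004
```

```bash
python3 trk.py 24
```

```text
6.4 -1.0055553779308661 57
6.45 -1.1557211028385852 56
6.5 -1.3111662178783527 58
6.55 -1.4592202501379716 56
6.6 -1.6120431743370314 58
6.65 -1.7633855348494785 57
6.7 -1.9131876038866154 59
6.75 -2.067060613921824 57
6.8 -2.2031531283117345 50
6.85 -2.2789388058336524 10
6.9 None 0
6.95 None 3
7.0 None 2
7.05 None 0
7.1 None 0
7.15 None 0
7.2 None 0
7.25 None 0
7.3 None 0
7.35 None 1
7.4 2.2525447317076437 34
7.45 2.1390314094504257 52
7.5 1.996839625979951 54
7.55 1.8588857109192791 54
7.6 [ 0.4284112  -0.05098593  0.13895038] [-0.4455472   0.64404474 -0.19865633]
fit [-0.26714509  3.58106961  0.22705013] cost 12.993217505664646 res [ 0.009  0.011  0.009  0.024 -0.036 -0.006 -0.005 -0.001]
pass 0 t= 4.452770714425445 w= 3.5463829967227705
pass 1 t= 6.338294536467547 w= 3.1182745734739648
pass 2 t= 8.527776259795374 w= 2.6211524701367717
pass 3 t= 11.244559807349187 w= 2.0043064206437995
pass 4 t= 15.320293153113045 w= 1.0789106468859317
```

step_arm(steps=[{"jaw": 0, "tx": -0.001, "ty": 0, "tz": -0.01, "ax": 0, "ay": 0, "az": 0}, {"jaw": 0, "tx": -0.001, "ty": 0, "tz": -0.01, "ax": 0, "ay": 0, "az": 0}, {"jaw": 0, "tx": -0.001, "ty": 0, "tz": -0.01, "ax": 0, "ay": 0, "az": 0}, {"jaw": 0, "tx": -0.001, "ty": 0, "tz": -0.01, "ax": 0, "ay": 0, "az": 0}, {"jaw": 0, "tx": -0.001, "ty": 0, "tz": -0.01, "ax": 0, "ay": 0, "az": 0}, {"jaw": 0, "tx": -0.001, "ty": 0, "tz": -0.01, "ax": 0, "ay": 0, "az": 0}, {"jaw": 0, "tx": -0.001, "ty": 0, "tz": -0.01, "ax": 0, "ay": 0, "az": 0}, {"jaw": 0, "tx": -0.001, "ty": 0, "tz": -0.01, "ax": 0, "ay": 0, "az": 0}])

```text
time: 8.4
tool_pos: [0.4274, -0.051, 0.1489]
ee_rot: [-3.141, -0.001, 0.001]
wrist_force: [0.6, 1.1, 0.1]
width: 0.0002
```

step_arm(steps=[{"jaw": 0, "tx": 0, "ty": 0, "tz": 0.004, "ax": 0, "ay": 0, "az": 0}, {"jaw": 0, "tx": 0, "ty": 0, "tz": 0.008, "ax": 0, "ay": 0, "az": 0}])

```text
time: 8.6
tool_pos: [0.4273, -0.051, 0.1405]
ee_rot: [-3.141, -0.001, 0.001]
wrist_force: [0.5, -0.5, 0.1]
width: 0.0007
```

```bash
sed -i 's/k>25/k>51/' trk.py
python3 - <<'E'
from bench import *
for i in range(4):
    o=get_obs(); print(o['time'],o['tool_pos'])
    snapshot('top')
E
```

```text
8.6 [ 0.42733637 -0.05097829  0.14053578]
8.65 [ 0.42676419 -0.05086369  0.13958859]
8.7 [ 0.42675761 -0.0508392   0.13984358]
8.75 [ 0.42695123 -0.05089031  0.14020788]
```

```bash
grep -vE '^(5.4|6.8|7.4)0* |^(5.4|6.8|7.4)[0-9]*e? ' trk.txt | awk '{t=$1; if (!((t>5.38&&t<5.42)||(t>6.78&&t<6.82)||(t>7.38&&t<7.42))) print}' > t2 && mv t2 trk.txt; python3 trk.py 12
```

```text
8.8 -1.4734797424261745 62
8.85 -1.5976552550773506 62
8.9 -1.723975884720394 59
8.95 -1.8495502358538751 57
9.0 -1.9726875296303548 58
9.05 -2.0956116233872195 58
9.1 -2.2071696632419244 48
9.15 -2.2666175283262477 16
9.2 None 0
9.25 None 1
9.3 None 4
9.35 None 2
9.4 [ 0.42736569 -0.05098477  0.1408791 ] [-0.41651314 -0.42804689  0.64433536]
fit [-0.26420836  3.59169516  0.2358706 ] cost 6.525325869043526 res [-0.02  -0.016 -0.001  0.001  0.    -0.     0.001  0.002]
pass 0 t= 4.453169066074159 w= 3.5555670830959616
pass 1 t= 6.338166500827926 w= 3.1109515989311616
pass 2 t= 8.541986035591087 w= 2.5911353533517274
pass 3 t= 11.317481889027155 w= 1.9364774689848603
pass 4 t= 15.768919145144238 w= 0.8865142730846696
```

step_arm(steps=[{"jaw": 0, "tx": 0, "ty": 0, "tz": 0, "ax": 0, "ay": 0, "az": 0}, {"jaw": 0, "tx": 0, "ty": 0, "tz": 0, "ax": 0, "ay": 0, "az": 0}, {"jaw": 0, "tx": 0, "ty": 0, "tz": 0, "ax": 0, "ay": 0, "az": 0}, {"jaw": 0, "tx": 0, "ty": 0, "tz": 0, "ax": 0, "ay": 0, "az": 0}, {"jaw": 0, "tx": 0, "ty": 0, "tz": 0, "ax": 0, "ay": 0, "az": 0}, {"jaw": 0, "tx": 0, "ty": 0, "tz": 0, "ax": 0, "ay": 0, "az": 0}, {"jaw": 0, "tx": 0, "ty": 0, "tz": 0, "ax": 0, "ay": 0, "az": 0}, {"jaw": 0, "tx": 0, "ty": 0, "tz": 0, "ax": 0, "ay": 0, "az": 0}])

```text
time: 10.2
tool_pos: [0.4273, -0.051, 0.1409]
ee_rot: [-3.141, -0.001, 0.001]
wrist_force: [-0.2, -0.3, 0.3]
width: 0.0004
```

```bash
python3 trk.py 36
```

```text
10.2 1.4380208203384617 56
10.25 1.3255535064947535 55
10.3 1.216536020710707 57
10.35 1.104883269649517 57
10.4 0.9958275564232867 57
10.45 0.8821329756000194 55
10.5 0.7760213704760051 57
10.55 0.6667676623595837 57
10.6 0.5617326705941936 53
10.65 0.45436857184666946 55
10.7 0.3495073454824256 55
10.75 0.24565627473949 54
10.8 0.13789327211816982 54
10.85 0.03612546936567077 61
10.9 -0.06893702465688352 55
10.95 -0.17037676776961 55
11.0 -0.27476530549672723 56
11.05 -0.37593273674975286 58
11.1 -0.47431347542044444 57
11.15 -0.5730487725261291 56
11.2 -0.6757082209700233 57
11.25 -0.7757646822779198 58
11.3 -0.8697318205941759 58
11.35 -0.9700136296811666 56
11.4 -1.0662143567591384 55
11.45 -1.1649907202227243 58
11.5 -1.2614422720843352 57
11.55 -1.3605136294932074 59
11.6 -1.4574451704513276 57
11.65 -1.5463094102839285 63
11.7 -1.6420093763901404 61
11.75 -1.7382962283231855 58
11.8 -1.8366640919957518 58
11.85 -1.9316094496120944 56
11.9 -2.0204613413575063 59
11.95 -2.1158309888367395 57
12.0 [ 0.42737118 -0.05099818  0.14088659] [ 0.75309767  0.05678063 -0.53600218]
fit [-0.26724755  3.58038563  0.22880289] cost 20.38329553084222 res [ 0.001  0.007  0.006  0.004 -0.001 -0.003  0.    -0.003]
pass 0 t= 4.452777054836675 w= 3.5454297979454745
pass 1 t= 6.339878672186295 w= 3.113655488626575
pass 2 t= 8.534840585412091 w= 2.6114418529902403
pass 3 t= 11.268148823802054 w= 1.9860530207534253
pass 4 t= 15.42910655558337 w= 1.0340138543261934
```

step_arm(steps=[{"jaw": 0, "tx": 0, "ty": 0, "tz": 0, "ax": 0, "ay": 0, "az": 0}, {"jaw": 0, "tx": 0, "ty": 0, "tz": 0, "ax": 0, "ay": 0, "az": 0}, {"jaw": 0, "tx": 0, "ty": 0, "tz": 0, "ax": 0, "ay": 0, "az": 0}, {"jaw": 0, "tx": 0, "ty": 0, "tz": 0, "ax": 0, "ay": 0, "az": 0}, {"jaw": 0, "tx": 0, "ty": 0, "tz": 0, "ax": 0, "ay": 0, "az": 0}, {"jaw": 0, "tx": 0, "ty": 0, "tz": 0, "ax": 0, "ay": 0, "az": 0}, {"jaw": 0, "tx": 0, "ty": 0, "tz": 0, "ax": 0, "ay": 0, "az": 0}, {"jaw": 0, "tx": 0, "ty": 0, "tz": 0, "ax": 0, "ay": 0, "az": 0}])

```text
time: 12.8
tool_pos: [0.4274, -0.051, 0.1409]
ee_rot: [-3.141, -0.001, 0.001]
wrist_force: [0.2, -0.0, -0.4]
width: 0.0008
```

step_arm(steps=[{"jaw": 0, "tx": 0, "ty": 0, "tz": 0, "ax": 0, "ay": 0, "az": 0}, {"jaw": 0, "tx": 0, "ty": 0, "tz": 0, "ax": 0, "ay": 0, "az": 0}, {"jaw": 0, "tx": 0, "ty": 0, "tz": 0, "ax": 0, "ay": 0, "az": 0}, {"jaw": 0, "tx": 0, "ty": 0, "tz": 0, "ax": 0, "ay": 0, "az": 0}, {"jaw": 0, "tx": 0, "ty": 0, "tz": 0, "ax": 0, "ay": 0, "az": 0}, {"jaw": 0, "tx": 0, "ty": 0, "tz": 0, "ax": 0, "ay": 0, "az": 0}, {"jaw": 0, "tx": 0, "ty": 0, "tz": 0, "ax": 0, "ay": 0, "az": 0}, {"jaw": 0, "tx": 0, "ty": 0, "tz": 0, "ax": 0, "ay": 0, "az": 0}])

```text
time: 13.6
tool_pos: [0.4274, -0.051, 0.1409]
ee_rot: [-3.141, -0.001, 0.001]
wrist_force: [0.1, -0.1, -1.2]
width: 0.0006
```

```bash
python3 trk.py 18
python3 - <<'E'
import numpy as np
D=np.loadtxt('trk.txt'); D=D[D[:,0]>10.1]; t,x=D[:,0],np.unwrap(D[:,1]); x=x.copy(); 
x[t>13]+=0
x=np.unwrap(x); 
while x[-1]>x[t<12.1][-1]: x[t>13]-=2*np.pi
p=np.polyfit(t-14,x,2); print(p,(x-np.polyval(p,t-14))[-6:].round(3))
tt=np.arange(14.3,17,.01); y=np.polyval(p,tt-14); P=np.radians(-46.5)
for k in range(3):
    i=np.argmin(abs(y-(P-2*np.pi*k))); print(k,tt[i],y[i]-(P-2*np.pi*k),np.polyval(np.polyder(p),tt[i]-14))
E
```

```text
13.6 1.3255535064947535 55
13.65 1.246830632888333 57
13.7 1.171897633145147 57
13.75 1.0936264729421425 57
13.8 1.0222495056859382 57
13.85 0.9460470055914763 57
13.9 0.868966248445637 56
13.95 0.792935263766981 57
14.0 0.7241668778288252 56
14.05 0.6516099231556023 55
14.1 0.5775423559804546 55
14.15 0.5116541346696994 56
14.2 0.4369605814485865 54
14.25 0.3686150623856029 55
14.3 0.30016621196898957 55
14.35 0.23400863587669743 52
14.4 0.16119162000056456 56
14.45 0.09427641421651697 55
14.5 [ 0.42736293 -0.05101355  0.14088132] [0.04644156 0.03100689 0.08474809]
fit [-0.35551589  3.52307314  0.21522259] cost 91.72577010377684 res [-0.009 -0.004 -0.009 -0.008 -0.007 -0.005 -0.01  -0.01 ]
pass 0 t= 4.42996604908492 w= 3.4951015104519194
pass 1 t= 6.340004369904756 w= 3.084018121538174
pass 2 t= 8.54735533968643 w= 2.608946335130029
pass 3 t= 11.258959292840547 w= 2.025347917075229
pass 4 t= 15.176776093038331 w= 1.182145249456905
[ 0.09409787 -1.48027569 -5.55493767] [0.001 0.005 0.008 0.012 0.01  0.013]
0 14.3 -5.178973463457045 -1.423816970050949
1 15.119999999999983 -4.66671860914758e-05 -1.2694964711896746
2 16.989999999999945 4.238231063544449 -0.9175704554938409
```

Pass 4 is due at about 15.165 s at 1.18 rad/s. I'm timing contact for about 15.09 s.

step_arm(steps=[{"jaw": 0, "tx": 0, "ty": 0, "tz": 0, "ax": 0, "ay": 0, "az": 0}, {"jaw": 0, "tx": 0, "ty": 0, "tz": 0, "ax": 0, "ay": 0, "az": 0}, {"jaw": 0, "tx": 0, "ty": 0, "tz": 0, "ax": 0, "ay": 0, "az": 0}, {"jaw": 0, "tx": 0, "ty": 0, "tz": 0.0025, "ax": 0, "ay": 0, "az": 0}, {"jaw": 0, "tx": 0, "ty": 0, "tz": 0.0062, "ax": 0, "ay": 0, "az": 0}, {"jaw": 0, "tx": 0, "ty": 0, "tz": 0.0098, "ax": 0, "ay": 0, "az": 0}, {"jaw": 0, "tx": 0, "ty": 0, "tz": 0.0114, "ax": 0, "ay": 0, "az": 0}, {"jaw": 0, "tx": 0, "ty": 0, "tz": 0.0114, "ax": 0, "ay": 0, "az": 0}])

```text
time: 15.3
tool_pos: [0.4274, -0.0513, 0.1312]
ee_rot: [3.141, -0.002, 0.001]
wrist_force: [-3.7, -0.5, 8.6]
width: 0.0003
```

Run:
```python
from h import *
C=np.array([.5568,-.0497])
for i in range(4):
    o=get_obs(); a,d=snapshot('top'); print(o['time'],o['tool_pos'],o['wrist_force'],tapeang('top',a,C), np.radians(-46.5))
save('top3',cv2.resize(a[130:260,200:350],None,fx=5,fy=4.5,interpolation=cv2.INTER_CUBIC))
```

```text
15.3 [ 0.42736977 -0.05131675  0.13121943] [-3.66779611 -0.4598104   8.57580992] (np.float64(-0.7215325214833561), 58) -0.8115781021773633
15.35 [ 0.42735693 -0.05129514  0.13121269] [-3.65415485 -0.15634244  9.4964445 ] (np.float64(-0.7215325214833561), 58) -0.8115781021773633
15.4 [ 0.42738022 -0.05127459  0.13122648] [-4.05871378 -0.01145409  9.31816337] (np.float64(-0.7215325214833561), 58) -0.8115781021773633
15.45 [ 0.42733688 -0.0512753   0.13120327] [-4.31971471  0.86696256  8.89549363] (np.float64(-0.7215325214833561), 58) -0.8115781021773633
```

View pics/top3.png

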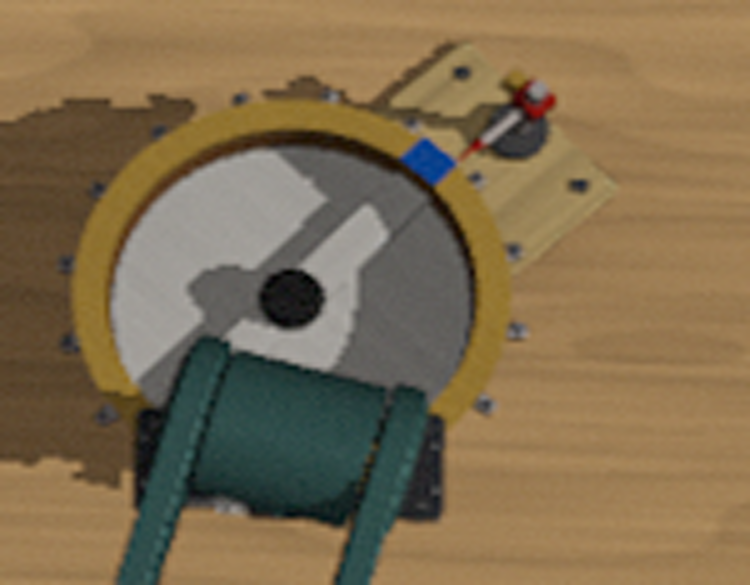

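The rim stopped with the tape at about (427,162) in the crop. The pointer tip at (460,159) faces it near its clockwise end, about 12 mm from the middle. The rule is no pushing afterwards, so I'll lift straight off and check.

step_arm(steps=[{"jaw": 0, "tx": 0, "ty": 0, "tz": -0.004, "ax": 0, "ay": 0, "az": 0}, {"jaw": 0, "tx": 0, "ty": 0, "tz": -0.02, "ax": 0, "ay": 0, "az": 0}, {"jaw": 0, "tx": 0, "ty": 0, "tz": -0.06, "ax": 0, "ay": 0, "az": 0}, {"jaw": 0, "tx": -0.05, "ty": 0, "tz": -0.08, "ax": 0, "ay": 0, "az": 0}, {"jaw": 0, "tx": -0.09, "ty": 0, "tz": -0.09, "ax": 0, "ay": 0, "az": 0}, {"jaw": 0, "tx": -0.09, "ty": 0, "tz": -0.09, "ax": 0, "ay": 0, "az": 0}])

```text
time: 16.1
tool_pos: [0.3355, -0.0515, 0.2238]
ee_rot: [3.139, -0.007, 0.0]
wrist_force: [0.8, -0.8, 0.4]
width: 0.0007
```

Run:
```python
from h import *
s=np.load('s0.npz')
for i in range(2):
    o=get_obs(); a,d=snapshot('top'); b,e=snapshot('scene'); C=fitC('top',a,d); print(o['time'],o['tool_pos'],C,tapeang('top',a,C))
C=fitC('scene',b,e); print('scene',C,tapeang('scene',b,C))
A=cv2.resize(a[130:190,260:330],None,fx=5.7,fy=8,interpolation=cv2.INTER_CUBIC); B=cv2.resize(b[190:250,205:275],None,fx=5.7,fy=8,interpolation=cv2.INTER_CUBIC)
save('end',np.hstack([A,B]))
```

```text
16.1 [ 0.33548883 -0.05148832  0.22381655] [ 0.55717515 -0.04978771] (np.float64(-0.7222514781102017), 59)
16.2 [ 0.33732397 -0.05147754  0.22146501] [ 0.55724403 -0.04977616] (np.float64(-0.7226687478165491), 59)
scene [ 0.55856462 -0.05234339] (np.float64(-0.7152930788260314), 59)
```

View pics/end.png

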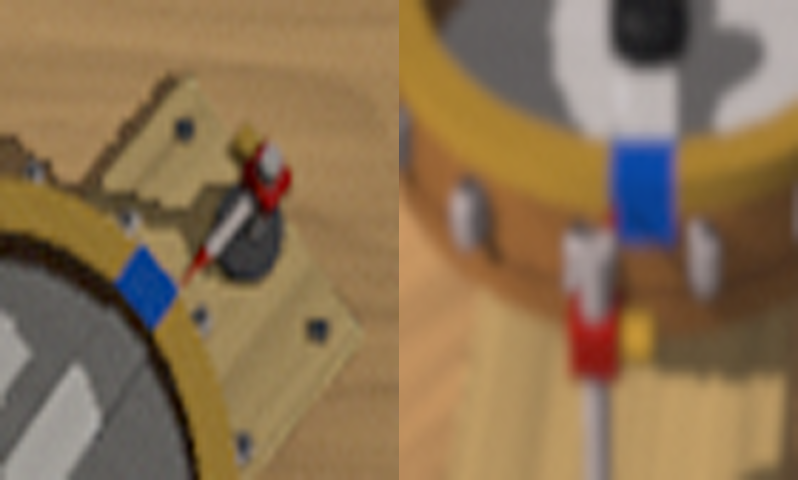

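The tip faces the tape near one end, so I need a better estimate of the pointer's angle.

Run:
```python
from h import *
from scipy.spatial import cKDTree
s=np.load('s0.npz')
def ang(c,uv,z,C): q=onplane(c,uv,z)[:,:2]-C; return np.hypot(*q.T).round(4),np.degrees(np.arctan2(q[:,1],q[:,0])).round(2)
Ct=np.array([.5572,-.0498]); Cs=np.array([.5586,-.0523])
print('tip top',ang('top',[[291.6,165.6],[292.75,164.8]],.118,Ct),'scene',ang('scene',[[242.2,216.9],[241.8,219]],.118,Cs))
for c,a,d,C in (('top',s['a'],s['d'],Ct),('scene',s['b'],s['e'],Cs)):
    P=cloud(c,d); rel=P[...,:2]-C; r=np.hypot(rel[...,0],rel[...,1]); th=np.degrees(np.arctan2(rel[...,1],rel[...,0]))
    g=a.astype(int).max(2)
    m=(P[...,2]>.135)&(P[...,2]<.16)&(r>.18)&(r<.24)&(abs(th+46)<12)   # post top
    print(c,'post top',m.sum(),r[m].mean(),th[m].mean() if m.any() else '')
    m=(P[...,2]>.005)&(P[...,2]<.03)&(r>.17)&(r<.25)&(abs(th+46)<14)&(g<85)  # dark foot
    if m.any():
        q=rel[m]; (x,y),R=cv2.minEnclosingCircle((q*1000).astype(np.float32)); print(c,'foot',m.sum(),np.hypot(x,y),np.degrees(np.arctan2(y,x)),R)
    # board: height 12 mm, edges perpendicular to axis
    m=(P[...,2]>.007)&(P[...,2]<.017)&(r>.158)&(r<.3); v,u=np.nonzero(m); q=onplane(c,np.c_[u,v],.012)[:,:2]-C
    best=[]
    for al in np.arange(-56,-36,.25):
        n=np.array([-np.sin(np.radians(al)),np.cos(np.radians(al))]); e=np.array([n[1],-n[0]])
        o=(abs(q@n)<.08)&(q@e<.235)&(q@e>.1); best.append((o.sum(),al))
    mx=max(best)[0]; print(c,'board',len(q),mx,np.mean([x[1] for x in best if x[0]>mx-4]))
```

```text
tip top (array([0.146 , 0.1506]), array([-47.35, -47.53])) scene (array([0.1506, 0.1591]), array([-46.02, -46.05]))
top post top 16 0.20897825018290753 -46.54021017724792
top foot 63 206.62580240117364 -45.60083595099212 24.550390243530273
top board 881 691 -46.625
scene post top 42 0.2097936225541909 -46.39238519460506
scene foot 127 205.5318046398063 -45.12614715068081 25.607986450195312
scene board 1211 1187 -46.5
```

Both cameras agree. The pointer is at -46.5° from the post top and the board, and the tape is at -41.0° to -41.4°. That puts the tip about 14 to 15 mm from the tape's middle, inside the 16.5 mm limit. The rim is still and the arm is clear, so I'll hand in.

Run:
```python
from bench import *
print(close_job())
```

```text
the job is handed in; nothing more can be done
None
```

The rim stopped in one go with the tape at the pointer, but off-centre: I measure about 14–15 mm from the tape's middle to the tip, against the 16.5 mm limit. The job is handed in; no verdict came back.

- **Flick:** I pushed one shoe clockwise with the closed fingertips, which set the rim off at about 3.5 rad/s. It then ran untouched for about 11 s and nearly five turns. Its speed was about 1.2 rad/s when I braked.
- **Brake:** I pressed the near brass gently, with about 9 N once settled, then lifted straight off and backed away. I did not push the rim afterwards. It stopped about 5° short of centre, slightly earlier than I aimed for.
- **Standstill:** The tape's angle stayed the same, to within 0.001 rad, across pictures taken before and after lifting off.
- **Tape and pointer:** Both cameras put the pointer at -46.5° from the post and board. They put the tape at -41.4° (top) and -41.0° (scene).
- **Disagreements:** My hand-picked tip pixels gave -46.0° (scene) to -47.5° (top). The top one would leave almost no margin, but I trusted the post and board fits. The two cameras' rim centres differ by about 3 mm, so I used each camera's own centre.
- **Pointer and bystanders:** The arm kept well clear of both, and the force readings showed no unexpected contact. I did not re-measure the bystanders' positions at the end.

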